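# Set the depth-stop dial of a drilling jig and lock it

### The job

Turn the black knob of the drilling jig clockwise until its white pointer lines up with the red marker clip on the dial. Then turn the lock ring under the dial, the one with the green handle, clockwise until it bites and on until it is firmly tight, without over-tightening it or shifting the knob. Let go and leave the glue bottle, mallet, screwdriver and wood block where they are.

Things in the scene. Friction and masses are not known exactly. Their poses are not given: they have to be found in the camera images.
- jig: Drilling jig bolted to the bench: aluminium plate 170 x 150 x 12 mm, on it a blue block 72 mm square up to height 38 mm, the steel lock ring (66 mm across, height 41 to 55), the dark grey dial plate (86 mm across, height 60 to 66) and the knob. Origin: centre of the underside, on the common vertical axis of ring, dial and knob. A wooden blank and fence under 27 mm high lie at the -x edge.
- knob_grip (a point): On the knob's axis, 98 mm above the bench. Black knob: round foot 40 mm across (height 68 to 76 mm), on it an upright bar 42 mm long (this frame's x), 14 mm wide (its y), height 76 to 108 mm: pinch its two broad faces. x points along the white pointer. Turns about the vertical with steady friction, 0.12 N m, stays where left.
- pointer_tip (a point): Outer end of the knob's white pointer, 34 mm from the axis, height 70 mm; turns with the knob.
- red_mark (a point): Point over the dial, 34 mm from the axis, height 70 mm, where the pointer's tip must come: just inside the fixed red marker clip on the dial's rim (5 mm wide, 36 to 48 mm from the axis, up to height 68 mm). At the start it lies 0.6 to 1.5 rad clockwise (seen from above) of the pointer.
- lever_top (a point): Top centre of the lock ring's upright green handle post: 14 mm diameter, 72 mm from the axis, height 46 to 95 mm. The frame turns with the ring: x outwards along the lever, z up. A 10 mm rod at height 48 mm joins its foot to the ring: keep tools beside the post above 55 mm. Clockwise from above tightens: it runs light (1 to 2 N at the post) for 1.2 to 1.6 rad, then bites; where, only feel tells.
- tightness (a joint): How far the ring was turned clockwise after it bit, rad; 0 while slack. Moving on past the bite takes 6 N sideways at the post, rising 1 N per mm: 0.045 rad needs 9.5 N, 0.10 13 N, 0.20 20 N. Tight is above 0.04, over-tightened above 0.20; 12 to 15 N at the post is right. Let go, it springs back to 0.09 if it was higher, and holds.
- glue_bottle: Yellow glue bottle with red cap, 56 mm diameter, 150 mm high, standing; origin at the centre of its foot. Leave it alone.
- mallet: Wooden mallet lying flat: head 60 x 100 x 55 mm centred on the origin (at its underside), handle of 24 mm diameter reaching 220 mm along -x. Leave it alone.
- screwdriver: Screwdriver with yellow handle, 190 mm long, lying along its x axis, origin under it. Leave it alone.
- wood_block: Brown wood block 50 x 90 x 45 mm; origin at the centre of its underside. Leave it alone.
Things that resemble listed ones, but are neither listed nor needed, are in the scene too. Of the things that look like the jig, the smallest one is meant.

How it is judged:
By the outcome, as a careful person would: the job done as asked, in the order asked, and still so for the second after the job is handed in, with the robot touching nothing.
It also fails if it takes over 67 s, if anything falls off the work surface, if the arm or the gripper's body presses on something with over 40 N, if the wrist force passes 120 N, or if a joint passes its speed limit or range.

### The arm

A 6-joint arm with a two-finger parallel gripper is mounted at the origin on the work surface. World frame = base frame: x ahead of the robot, y to its left, z up, the work surface at z = 0. Lengths are in m, angles in rad, forces in N, time in s.
With the tool pointing down it reaches from about 0.375 to 0.975 m from the base axis. Payload 3.8 kg.
Tool frame: the origin (TCP) lies midway between the tips of the shut fingers; the grasp point (between the pads) lies 19 mm behind it; x points along the fingers, y is the direction in which the jaws open and shut, and the axes are right-handed (so a half turn about x gives the same grasp; the last joint's range is limited). The gripper opens to 88 mm and grips with 3 to 60 N. Pads are 18 mm wide; open, the fingers measure 123 mm over their backs; the gripper's body (75 mm by 187 mm) begins 45 mm behind the grasp point.
Start: joints at [1.076, 0.264, 1.604, -0, 1.274, -0.037], TCP at [0.298, 0.605, 0.239] pointing down, gripper open.
Joint ranges: [-2.63, 2.63], [-0.94, 2.18], [0.31, 2.57], [-1.31, 4.45], [0, 2.66], [-2.55, 2.55]. Speed limits (rad/s): [2.57, 2.57, 3.14, 3.14, 3.14, 3.14].

### API

Orientations are given as a rotation vector (axis times angle).
In Python, from cell import manip, inverse_kinematics, cams, order gives the robot as it stands. Calls block until the motion is done:
- manip.move_pose(position, orientation): joint-space move of the TCP to a pose.
- manip.move_linear(position, rate=0.15, rot=None): straight line of the TCP; rot=None keeps the orientation; rate is the mean speed in m/s.
- manip.set_joints(angles): joint-space move.
- manip.set_gripper(opening, force=None): finger opening in m; force is the grip in N (None keeps the last); returns when the fingers have stopped.
- manip.dwell(seconds).
- inverse_kinematics(position, orientation): joint angles nearest the present ones, or None.
- manip.state(): the state.
- cams.capture(name): name is "scene" or "top"; returns a dict with "image" (420x560x3 uint8, blue, green, red), "z_map" (420x560 float32, m along the optical axis (not along the pixel's ray), 0 where there is no reading), "intrinsics" (3x3 intrinsics, pixels), "position" and "orientation" of the camera in the world. Camera axes: x right, y down, z forward; pixel columns grow to the right and rows downward; lengths in m; the calibration is good to about 2 mm. A picture is of the moment at which its call begins.
A pose or a line that the arm cannot do raises manip.IKError and nothing moves.
- order.close_job(): hands the job in, once; it reports no verdict.
The state is a dict: "clock": time; "joint_pos": joint angles; "joint_velocities": joint speeds; "tau": joint torques, N m; "tool_pos": TCP position; "tcp_rot": TCP orientation; "contact_force": force on the tool from outside, world axes, zero at the start; "moment": the same for the moment, N m; "gripper_width": finger opening in m.
Only numpy, scipy, OpenCV 4.12 (cv2) and the standard library are available. Lean on these libraries where they do the work, as an engineer would, in place of code of your own. Each camera call takes 0.05 s, during which the arm holds its last target.

## Working session

There is one attempt and no reset: what is moved stays moved. The work goes in short steps, each a Python script; the robot and the scene stay as the last script left them, time stands still between calls to the robot, and variables do not carry over. Pictures are saved under pics/ and viewed, and the job is handed in when it is done.

```bash
mkdir -p pics; ls
cat > h.py <<'E'
import numpy as np, cv2
from scipy.spatial.transform import Rotation as R
from cell import manip, inverse_kinematics, cams, order
def cap(n):
    d=cams.capture(n); d['R']=None
    o=np.array(d['orientation'],float)
    d['R']=o if o.shape==(3,3) else R.from_rotvec(o).as_matrix() if o.size==3 else R.from_quat(o).as_matrix()
    return d
def cloud(d):
    z=d['z_map']; K=np.array(d['intrinsics']); h,w=z.shape
    u,v=np.meshgrid(np.arange(w),np.arange(h))
    P=np.stack([(u-K[0,2])/K[0,0]*z,(v-K[1,2])/K[1,1]*z,z],-1)
    return P@d['R'].T+np.array(d['position'])
def ray(d,u,v,h):
    K=np.array(d['intrinsics']); r=d['R']@np.array([(u-K[0,2])/K[0,0],(v-K[1,2])/K[1,1],1])
    p=np.array(d['position']); return p+r*(h-p[2])/r[2]
def proj(d,P):
    K=np.array(d['intrinsics']); c=d['R'].T@(np.array(P)-np.array(d['position'])); q=K@c; return q[:2]/q[2]
E
python3 - <<'E'
from h import *
for n in ('scene','top'):
    d=cap(n); cv2.imwrite(f'pics/{n}0.png',d['image']); print(n,d['position'],d['orientation'],d['intrinsics'])
    np.savez(f'{n}0.npz',**d)
s=manip.state(); print(s)
E
```

```text
pics
scene [ 1.32107011 -0.79767045  0.79083511] [-2.04551996 -0.86385273  0.44015047] [[439.40034252   0.         272.24355099]
 [  0.         439.40034252 212.80513469]
 [  0.           0.           1.        ]]
top [ 0.35799898 -0.101569    1.44682254] [-2.1167563   2.14128654 -0.17481731] [[479.6496191    0.         276.17643545]
 [  0.         479.6496191  210.55382332]
 [  0.           0.           1.        ]]
{'clock': 0.1, 'joint_pos': array([ 1.07608608e+00,  2.64653898e-01,  1.60524034e+00,  2.02077098e-05,
        1.27369862e+00, -3.69302510e-02]), 'joint_velocities': array([-1.21810174e-03, -4.47494254e-03, -2.51850829e-03, -5.02338774e-05,
        1.38697040e-03, -7.12690879e-04]), 'tau': array([-3.06642323e-04, -5.03619254e+01, -3.58070397e+01,  7.30701140e-02,
        2.33403855e-02, -8.88310183e-05]), 'tool_pos': array([0.29802948, 0.60492485, 0.23752706]), 'tcp_rot': array([ 0.35747902,  1.54136981, -0.36052458]), 'contact_force': array([-0.5349965 , -0.14920589,  0.50737051]), 'moment': array([-0.06938016, -0.03724733, -0.02343379]), 'gripper_width': 0.08823208085365714}
```

View pics/scene0.png

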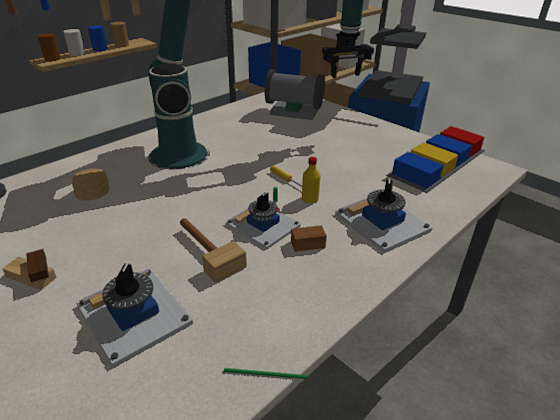

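View pics/top0.png

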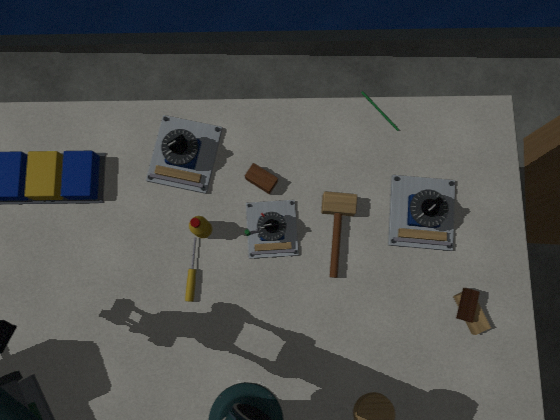

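Three jig-like things appear in the top view: at (185,152), (272,228) and (424,212). The one at (272,228) is the smallest and the only one with a green post (246,232). I'll confirm that in a crop and measure it.

Run:
```python
from h import *
d=dict(np.load('top0.npz')); s=dict(np.load('scene0.npz'))
a=cv2.resize(d['image'][185:270,225:325],None,fx=8,fy=7,interpolation=cv2.INTER_CUBIC)
a=cv2.resize(d['image'][190:265,230:310],(640,600),interpolation=cv2.INTER_CUBIC); cv2.imwrite('pics/topc.png',a)
b=cv2.resize(s['image'][175:250,220:320],(800,600),interpolation=cv2.INTER_CUBIC); cv2.imwrite('pics/scc.png',b)
P=cloud(d)
for c in [(185,152),(272,228),(424,212)]:
    p=P[c[1]-45:c[1]+45,c[0]-45:c[0]+45].reshape(-1,3); m=(p[:,2]>.058)&(p[:,2]<.075)
    print(c,p[m].mean(0),m.sum(),p[:,2].max())
print(ray(d,272,228,.066))
hs=cv2.cvtColor(d['image'],cv2.COLOR_BGR2HSV)
m=cv2.inRange(hs,(45,80,40),(85,255,255)); m[:190]=0;m[265:]=0
ys,xs=np.nonzero(m);print(list(zip(xs,ys)), [P[y,x].round(3).tolist() for y,x in zip(ys,xs)])
```

```text
(185, 152) [0.78435225 0.20047148 0.0739867 ] 4 1.4468225441061509
(272, 228) [ 0.55073763 -0.07816986  0.06509144] 558 1.4468225441061509
(424, 212) [ 0.58874649 -0.50080419  0.0728117 ] 7 1.4468225441061509
[ 0.5449127  -0.08058271  0.066     ]
[(np.int64(246), np.int64(229)), (np.int64(247), np.int64(229)), (np.int64(245), np.int64(230)), (np.int64(246), np.int64(230)), (np.int64(247), np.int64(230)), (np.int64(248), np.int64(230)), (np.int64(245), np.int64(231)), (np.int64(246), np.int64(231)), (np.int64(247), np.int64(231)), (np.int64(248), np.int64(231)), (np.int64(245), np.int64(232)), (np.int64(246), np.int64(232)), (np.int64(247), np.int64(232)), (np.int64(248), np.int64(232)), (np.int64(249), np.int64(232)), (np.int64(245), np.int64(233)), (np.int64(246), np.int64(233)), (np.int64(247), np.int64(233)), (np.int64(248), np.int64(233)), (np.int64(246), np.int64(234)), (np.int64(247), np.int64(235))] [[0.552, -0.0, -0.005], [0.539, -0.01, 0.097], [0.536, -0.004, 0.094], [0.536, -0.007, 0.097], [0.536, -0.01, 0.097], [0.537, -0.013, 0.091], [0.534, -0.004, 0.093], [0.533, -0.007, 0.096], [0.534, -0.01, 0.093], [0.533, -0.013, 0.093], [0.531, -0.004, 0.092], [0.531, -0.007, 0.092], [0.53, -0.01, 0.095], [0.53, -0.013, 0.095], [0.531, -0.015, 0.092], [0.54, 0.003, -0.005], [0.528, -0.007, 0.09], [0.528, -0.01, 0.092], [0.528, -0.013, 0.094], [0.528, -0.005, 0.069], [0.527, -0.007, 0.051]]
```

View pics/topc.png

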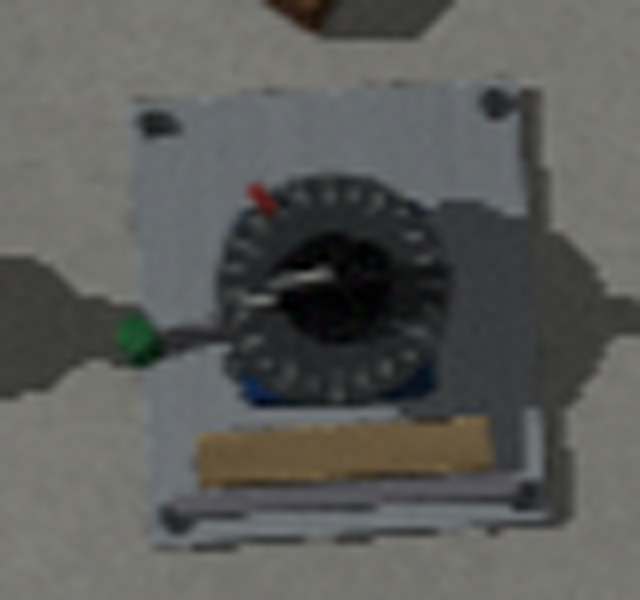

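View pics/scc.png

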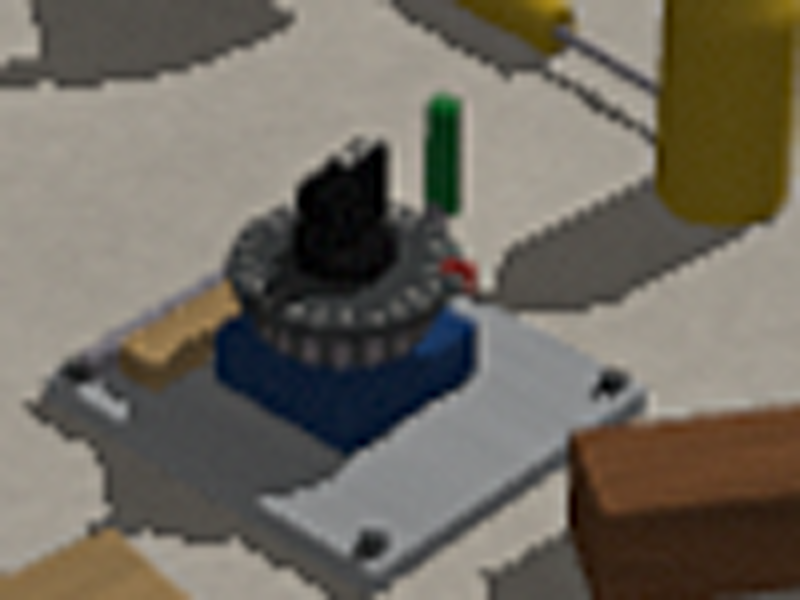

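The crop confirms it: this jig is about 86 mm across the dial, has a red clip at (263,215), a pointer at (261,228) and a post at (247,232). The other two are larger and have no green post. Next come precise angles.

```bash
cat > meas.py <<'E'
from h import *
def wc(w,ys,xs): return (w*xs).sum()/w.sum(),(w*ys).sum()/w.sum()
def red(d,c,r=30):
    im=d['image'].astype(float); b,g,rr=im[...,0],im[...,1],im[...,2]
    w=np.clip(rr-np.maximum(g,b)-25,0,None)
    h,ww=w.shape; yy,xx=np.mgrid[:h,:ww]; w=w*((np.hypot(xx-c[0],yy-c[1])<r)&(rr>2*g))
    return wc(w,yy,xx),(w>0).sum()
def white(d,c,r):
    pass
if __name__=='__main__':
    d=cap('top'); s=cap('scene')
    for n,e in(('top',d),('scene',s)):
        C0=proj(e,[.549,-.08,.066]); print(n,C0)
        (u,v),k=red(e,C0,25); print('red px',u,v,k,ray(e,u,v,.068))
    # dial disc from cloud
    P=cloud(d)
    x=P.reshape(-1,3); m=(abs(x[:,2]-.065)<.007)&(np.hypot(x[:,0]-.549,x[:,1]+.08)<.06)
    print('dial pts',m.sum()); q=x[m][:,:2].astype(np.float32); print(cv2.minEnclosingCircle(q))
    # plate
    m=(abs(x[:,2]-.012)<.005)&(np.hypot(x[:,0]-.549,x[:,1]+.08)<.125)
    img=(m.reshape(P.shape[:2])).astype(np.uint8)
    hs=cv2.cvtColor(d['image'],cv2.COLOR_BGR2HSV)
    K=cv2.resize(d['image'][200:250,250:300],(600,600),interpolation=cv2.INTER_CUBIC); cv2.imwrite('pics/k.png',np.clip(K*2.,0,255).astype(np.uint8))
    C=proj(s,[.549,-.08,.08]).astype(int); print(C)
    K=cv2.resize(s['image'][C[1]-25:C[1]+25,C[0]-25:C[0]+25],(600,600),interpolation=cv2.INTER_CUBIC); cv2.imwrite('pics/k2.png',np.clip(K*2.,0,255).astype(np.uint8))
E
python3 meas.py
```

```text
top [271.78624831 226.6071556 ]
red px 262.4148936170213 214.74468085106383 4 [ 0.58391689 -0.05305162  0.068     ]
scene [261.53341864 207.36868939]
red px 276.76356589147287 208.02713178294573 6 [ 0.58417376 -0.05250258  0.068     ]
dial pts 531
((0.5545924305915833, -0.07720957696437836), 0.04564505070447922)
[261 203]
```

View pics/k.png

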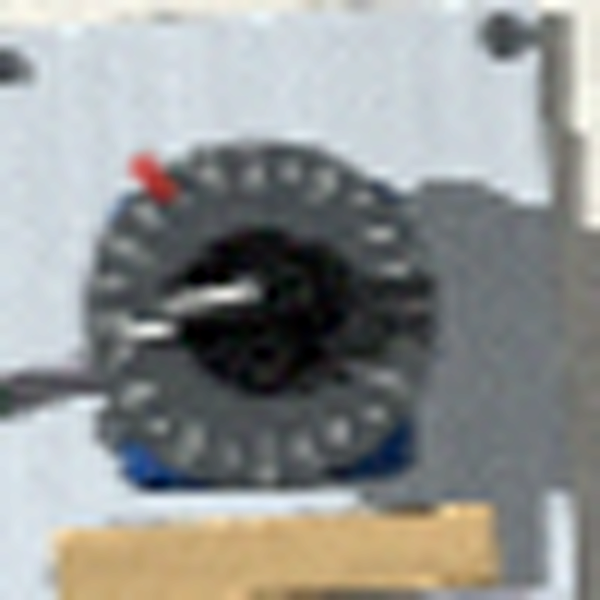

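View pics/k2.png

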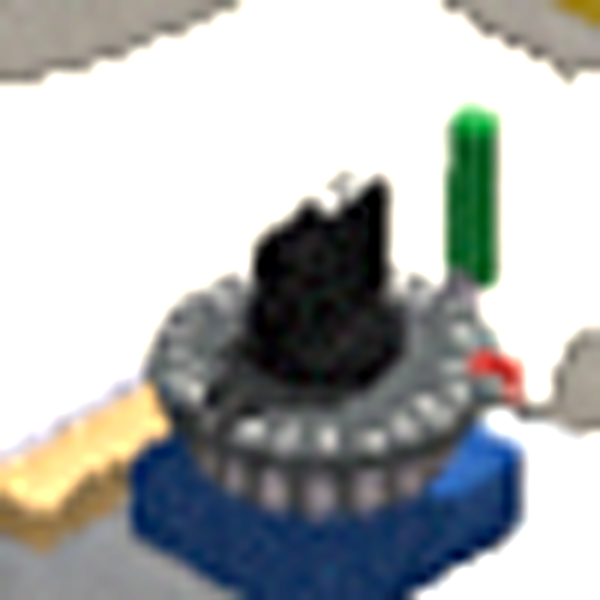

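Run:
```python
from h import *
d=dict(np.load('top0.npz')); s=dict(np.load('scene0.npz'))
f=lambda x,y:(250+x/12-.5,200+y/12-.5)
A=ray(d,*f(263,315),.066); print('axis',A)
for n,p,z in [('barin',(258,288),.108),('barout',(165,302),.108),('tip',(130,331),.070),('mid',(175,327),.07),('red in',(172,197),.068),('red out',(138,158),.068)]:
    q=ray(d,*f(*p),z); e=q-A; print(n,q.round(4),'r',np.hypot(*e[:2]).round(4),'ang',np.degrees(np.arctan2(e[1],e[0])).round(1))
a=ray(d,*f(165,302),.108)-ray(d,*f(258,288),.108); print('bar dir',np.degrees(np.arctan2(a[1],a[0])))
# plate edges via HSV edges in crop; post
P=cloud(d); 
hs=cv2.cvtColor(d['image'],cv2.COLOR_BGR2HSV)
m=cv2.inRange(hs,(45,80,40),(85,255,255))&((P[...,2]>.085)&(P[...,2]<.11)).astype(np.uint8)*255
ys,xs=np.nonzero(m[190:265]); print('post px',xs.mean(),ys.mean()+190); q=ray(d,xs.mean(),ys.mean()+190,.095);e=q-A;print(q,np.hypot(*e[:2]),np.degrees(np.arctan2(e[1],e[0])))
# scene post top
hs=cv2.cvtColor(s['image'],cv2.COLOR_BGR2HSV)
m=cv2.inRange(hs,(45,80,30),(85,255,255)); m[:170]=0;m[250:]=0;m[:,:240]=0
ys,xs=np.nonzero(m);print(xs.min(),xs.max(),ys.min(),ys.max()); t=ys<ys.min()+3; print('post scene',ray(s,xs[t].mean(),ys.min()+1.2,.095))
# foot dial ellipse in scene
g=lambda x,y:(236+x/12-.5,178+y/12-.5)
l,r=g(147,350),g(497,350)
print(g(322,363),ray(s,*g(322,363),.066))
```

```text
axis [ 0.55152563 -0.07894941  0.066     ]
barin [ 0.5521 -0.0785  0.108 ] r 0.0007 ang 38.9
barout [ 0.549  -0.0566  0.108 ] r 0.0224 ang 96.5
tip [ 0.5475 -0.0469  0.07  ] r 0.0323 ang 97.2
mid [ 0.5483 -0.0577  0.07  ] r 0.0214 ang 98.7
red in [ 0.5804 -0.0572  0.068 ] r 0.0362 ang 37.0
red out [ 0.5901 -0.049   0.068 ] r 0.0489 ang 37.9
bar dir 97.96162236821934
post px 246.76470588235293 231.29411764705884
[ 0.5324065  -0.00925866  0.095     ] 0.07226576617128144 105.3412148974489
273 276 187 201
post scene [ 0.53424053 -0.01067503  0.095     ]
(262.3333333333333, 207.75) [ 0.55203701 -0.07966497  0.066     ]
```

Both cameras agree: the axis is at (0.552,-0.079), the pointer at about 97.6°, the red clip at about 37.4° and the lever at about 105°. So the knob needs about -60°. Next I'll check bottle clearance and IK, then turn the knob.

```bash
cat >> h.py <<'E'
AX=np.array([.5518,-.0792])
def rot(a):
    c,s=np.cos(a),np.sin(a); return R.from_matrix(np.array([[0,c,s],[0,s,-c],[-1,0,0]])).as_rotvec()
def yaw():
    m=R.from_rotvec(manip.state()['tcp_rot']).as_matrix(); return np.arctan2(m[1,1],m[0,1])
def rad(l): return np.array([np.cos(l),np.sin(l)])
E
python3 - <<'E'
from h import *
d=dict(np.load('top0.npz')); print('bottle cap',ray(d,196,223,.15), 'block',ray(d,262,178,.045),'mallet',ray(d,339,203,.055))
for a in (7.5,-52.5,187.5,127.5): print('knob',a,inverse_kinematics([*AX,.082],rot(np.radians(a))))
for l in (105,60,30,0):
  for k in (-90,90):
    print('lev',l,k,inverse_kinematics([*(AX+.072*rad(np.radians(l))),.062],rot(np.radians(l+k))))
E
```

```text
bottle cap [0.54980867 0.12588365 0.15      ] block [ 0.69945332 -0.05166406  0.045     ] mallet [ 0.61840482 -0.27873875  0.055     ]
knob 7.5 [-1.87238815e-01  1.93101953e-01  2.00180534e+00 -4.44089210e-16
  9.46685364e-01 -3.18138509e-01]
knob -52.5 [-1.87238815e-01  1.93101953e-01  2.00180534e+00 -8.88178420e-16
  9.46685364e-01  7.29059042e-01]
knob 187.5 None
knob 127.5 [-1.87238815e-01  1.93101953e-01  2.00180534e+00 -4.44089210e-16
  9.46685364e-01 -2.41253361e+00]
lev 105 -90 [-6.48153192e-02  1.77431516e-01  2.06514542e+00 -4.44089210e-16
  8.99015714e-01 -3.26614707e-01]
lev 105 90 None
lev 60 -90 [-0.07100848  0.27074676  1.94805843  0.          0.92278746  0.45259029]
lev 60 90 None
lev 30 -90 [-1.10679707e-01  3.16753818e-01  1.88700139e+00 -4.44089210e-16
  9.37837446e-01  9.36517844e-01]
lev 30 90 [-1.10679707e-01  3.16753818e-01  1.88700139e+00 -4.44089210e-16
  9.37837446e-01 -2.20507481e+00]
lev 0 -90 [-1.65897194e-01  3.38474733e-01  1.85744996e+00 -4.44089210e-16
  9.45667957e-01  1.40489913e+00]
lev 0 90 [-1.65897194e-01  3.38474733e-01  1.85744996e+00 -4.44089210e-16
  9.45667957e-01 -1.73669352e+00]
```

Run:
```python
from h import *
a=np.radians(7.6)
manip.move_pose([*AX,.20],rot(a)); manip.set_gripper(.045)
manip.move_linear([*AX,.082])
s=manip.state(); print(s['clock'],s['tool_pos'],s['contact_force'],np.degrees(yaw()))
f0=s['contact_force']
manip.set_gripper(0,force=25)
s=manip.state(); print(s['clock'],s['gripper_width'],s['tool_pos'],s['contact_force']-f0,s['moment'])
d=cap('scene'); K=d['image'][150:260,190:337]; cv2.imwrite('pics/grip.png',cv2.resize(K,(800,600),interpolation=cv2.INTER_CUBIC))
```

```text
4.4917 [ 0.55263294 -0.07935706  0.08285178] [-0.14611495  0.05128293 -0.43732815] 7.599499460041806
5.0667 0.0138787266805918 [ 0.55233546 -0.07923734  0.08249042] [1.46028767 0.66820144 2.12555891] [ 0.07539127 -0.06948967  0.01610513]
```

View pics/grip.png

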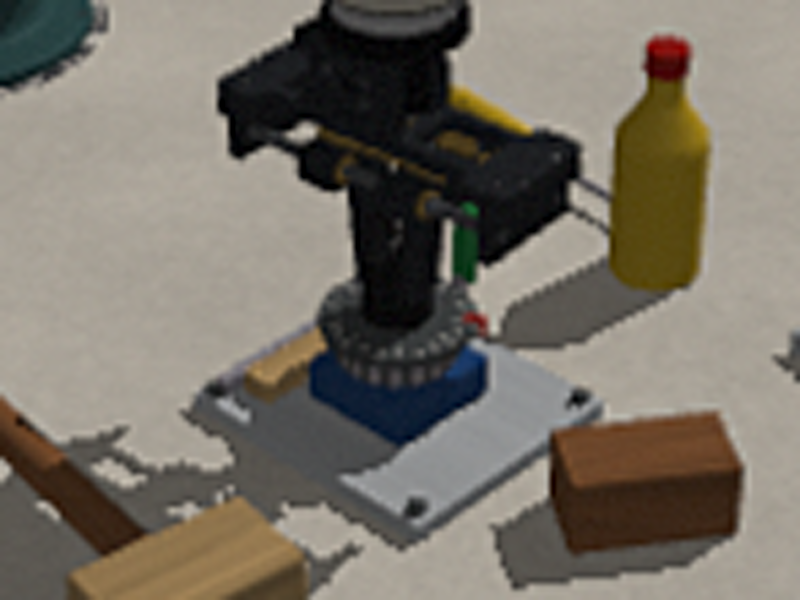

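The jaws are on the bar (13.9 mm) with almost no side force, so they are well centred. Next I rotate the knob.

Run:
```python
from h import *
p=manip.state()['tool_pos']
q=np.array(inverse_kinematics([*AX,.082],rot(np.radians(-52.6))))
j=manip.state()['joint_pos']; 
t=j.copy(); t[5]=q[5]
q0=np.array(inverse_kinematics([*AX,.082],rot(yaw())))
for k in (1/3,2/3,1): manip.set_joints(q0+(q-q0)*k)
manip.dwell(.3)
s=manip.state(); print(s['clock'],np.degrees(yaw()),s['tool_pos'],s['contact_force'],s['moment'],s['gripper_width'])
manip.set_gripper(.035); print(np.degrees(yaw()))
manip.move_linear([*AX,.20],rate=.25)
manip.move_pose([.45,.15,.30],rot(np.radians(-20)))
d=cap('top'); np.savez('top1.npz',**d); e=cap('scene'); np.savez('scene1.npz',**e)
K=cv2.resize(d['image'][200:250,250:300],(600,600),interpolation=cv2.INTER_CUBIC); cv2.imwrite('pics/t1.png',np.clip(K*2.,0,255).astype(np.uint8))
K=cv2.resize(e['image'][178:228,236:286],(600,600),interpolation=cv2.INTER_CUBIC); cv2.imwrite('pics/s1.png',np.clip(K*2.,0,255).astype(np.uint8))
print(manip.state()['clock'])
```

```text
6.6917 -52.41490370993149 [ 0.55238937 -0.07931429  0.08245662] [2.17418602 0.82337235 5.18133131] [-0.00685426 -0.14485328 -0.06523379] 0.013897139896395133
-52.57696212638589
8.9667
```

View pics/t1.png

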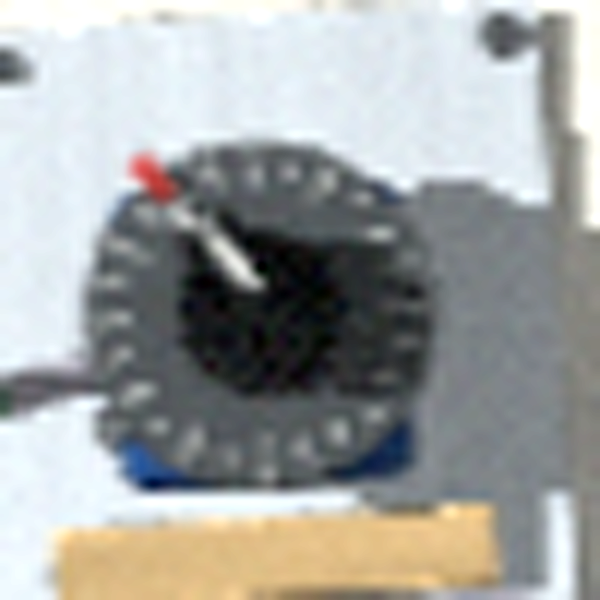

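View pics/s1.png

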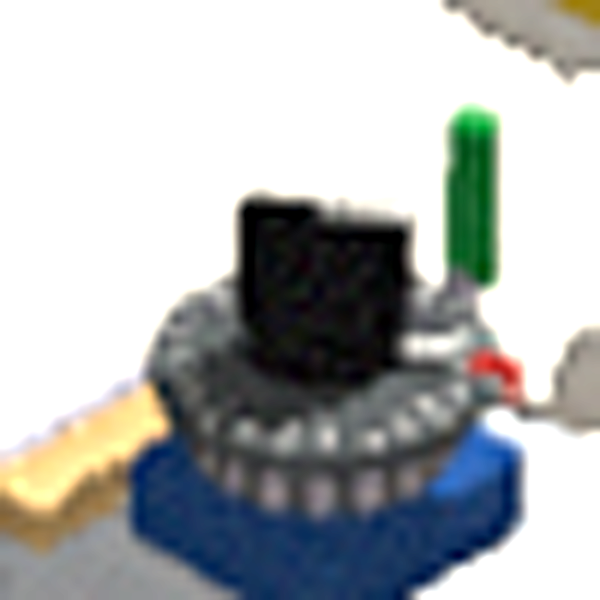

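Run:
```python
from h import *
d=dict(np.load('top1.npz')); s=dict(np.load('scene1.npz'))
A=AX
def pr(n,e,f,p,z):
    q=ray(e,*f(*p),z)[:2]-A; print(n,'r',np.hypot(*q).round(4),'ang',np.degrees(np.arctan2(q[1],q[0])).round(1)); return q
f=lambda x,y:(250+x/12-.5,200+y/12-.5); g=lambda x,y:(236+x/12-.5,178+y/12-.5)
a=pr('barout',d,f,(210,230),.108);b=pr('barin',d,f,(258,287),.108); c=a-b; print(np.degrees(np.arctan2(c[1],c[0])))
pr('ptr',d,f,(185,216),.07)
pr('sptr in',s,g,(410,348),.07);pr('sptr out',s,g,(462,351),.07)
pr('sred in',s,g,(476,360),.068);pr('sred out',s,g,(512,367),.068)
# expected pixels in scene/top crop
for ang in (35.4,37.4,39.4):
    for r,z in((.03,.07),(.036,.068),(.048,.068)):
        P=[*(A+r*rad(np.radians(ang))),z]; print(ang,r,'top',((proj(d,P)-[250,200]+.5)*12).round(),'scene',((proj(s,P)-[236,178]+.5)*12).round())
# repeat red centroid
from meas import red
for e,n in((d,'top'),(s,'scene')):
    im=e['image'].astype(float); w=np.clip(im[...,2]-im[...,1:2].max(-1)*1.0-15,0,None)
    C=proj(e,[*(A+.042*rad(np.radians(37.4))),.068]); yy,xx=np.mgrid[:420,:560]; w=w*(np.hypot(xx-C[0],yy-C[1])<5)
    u,v=(w*xx).sum()/w.sum(),(w*yy).sum()/w.sum(); q=ray(e,u,v,.067)[:2]-A; print(n,u,v,np.hypot(*q),np.degrees(np.arctan2(q[1],q[0])))
```

```text
barout r 0.0185 ang 39.9
barin r 0.0008 ang 53.9
39.234793036822204
ptr r 0.0302 ang 38.6
sptr in r 0.0211 ang 46.4
sptr out r 0.0337 ang 44.1
sred in r 0.0372 ang 42.8
sred out r 0.046 ang 39.7
35.4 0.03 top [191. 212.] scene [445. 361.]
35.4 0.036 top [177. 194.] scene [469. 371.]
35.4 0.048 top [148. 155.] scene [518. 376.]
37.4 0.03 top [188. 215.] scene [445. 359.]
37.4 0.036 top [173. 197.] scene [470. 368.]
37.4 0.048 top [142. 159.] scene [519. 372.]
39.4 0.03 top [184. 218.] scene [446. 356.]
39.4 0.036 top [169. 200.] scene [471. 365.]
39.4 0.048 top [137. 163.] scene [520. 368.]
top 262.18729096989966 214.2608695652174 0.04309578317503544 38.518865997803374
scene 277.2168674698795 208.28112449799198 0.0432651474558457 39.91411165432234
```

```bash
cat > fine.py <<'E'
from h import *
from scipy.ndimage import map_coordinates
from scipy.optimize import least_squares
def fine(n,N=4):
    L=[cap(n) for _ in range(N)]; d=L[0]; im=np.mean([x['image'].astype(float) for x in L],0)
    g=im.mean(-1); sm=lambda ch,u,v: map_coordinates(ch,[v,u],order=1)
    pts=[]
    for a in np.radians(np.arange(0,360,4)):
        rs=np.arange(.038,.049,.0004)
        px=np.array([proj(d,[*(AX+r*rad(a)),.066]) for r in rs]); v=sm(g,px[:,0],px[:,1])
        gr=np.gradient(cv2.GaussianBlur(v[:,None],(1,5),1)[:,0]); i=gr.argmax()
        if gr[i]>1.0 and 0<i<len(rs)-1: pts.append(AX+rs[i]*rad(a))
    pts=np.array(pts)
    r=least_squares(lambda p:np.hypot(*(pts-p[:2]).T)-p[2],[*AX,.043],loss='soft_l1',f_scale=.0007).x
    C=r[:2]; 
    def ang(ch,z,r0,r1,centre,half=25):
        aa=np.radians(np.arange(centre-half,centre+half,.5)); w=np.zeros(len(aa))
        for rr in np.arange(r0,r1,.001):
            px=np.array([proj(d,[*(C+rr*rad(a)),z]) for a in aa]); w+=sm(ch,px[:,0],px[:,1])
        w=w-np.median(w); k=w>.4*w.max(); # main lobe
        i=w.argmax(); lo=i
        while lo>0 and w[lo-1]>.3*w.max(): lo-=1
        hi=i
        while hi<len(w)-1 and w[hi+1]>.3*w.max(): hi+=1
        sl=slice(lo,hi+1); return np.degrees((w[sl]*aa[sl]).sum()/w[sl].sum())
    redch=im[...,2]-im[...,:2].max(-1); wh=im.min(-1)
    print(n,'centre',C.round(4),'R',r[2].round(4),len(pts),'red',ang(redch,.068,.037,.047,38).round(2),'ptr',ang(wh,.070,.027,.033,38,14).round(2),'bar',ang(wh,.108,.008,.019,38,40).round(2))
if __name__=='__main__': fine('top'); fine('scene'); print(manip.state()['clock'])
E
python3 fine.py
```

```text
top centre [ 0.5503 -0.0783] R 0.0439 86 red 36.47 ptr 36.24 bar 35.56
scene centre [ 0.5537 -0.0792] R 0.0451 69 red 41.52 ptr 47.69 bar 64.18
9.3667
```

The top view has red at 36.5° and the pointer at 36.2° from the same centre, and the gripper yaw agrees at 37.5°. The scene view's pointer fit is spoiled by the bar and the dial ticks, so I'm disregarding it. Next is the lock ring: cage the post between the pads and follow the arc by feel.

```bash
cat >> h.py <<'E'
AR=np.array([.5524,-.0793]); RL=.072; ZL=.063
def F():
    f=[]
    for _ in range(3):
        manip.dwell(.02); f.append(manip.state()['contact_force'])
    return np.mean(f,0)
def go(l,rate=.05):
    manip.move_linear([*(AR+RL*rad(l)),ZL],rate=rate,rot=rot(l-np.pi/2))
def lev():
    p=manip.state()['tool_pos'][:2]-AR; return np.arctan2(p[1],p[0])
E
python3 - <<'E'
from h import *
l=np.radians(105.3); p=AR+RL*rad(l)
manip.move_pose([*p,.20],rot(l-np.pi/2)); manip.set_gripper(.030)
manip.move_linear([*p,ZL],rate=.15)
f0=F(); np.save('f0.npy',f0); print(f0)
manip.set_gripper(.020,force=5); print(F()-f0,manip.state()['gripper_width'])
for i in range(4):
    l-=.05; go(l); f=F()-f0; t=np.array([np.sin(l),-np.cos(l)]); s=manip.state()
    print(round(s['clock'],2),np.degrees(l).round(1),np.degrees(lev()).round(1),'Ft',(-f[:2]@t).round(2),'Fr',(f[:2]@rad(l)).round(2),f[2].round(2))
np.save('l.npy',l)
d=cap('scene'); cv2.imwrite('pics/lev.png',cv2.resize(d['image'][150:260,190:337],(800,600),interpolation=cv2.INTER_CUBIC))
E
```

```text
[0.39303374 0.45727806 0.64089051]
[-0.45476772 -0.72005055 -0.72198247] 0.019666560237483494
12.39 102.4 102.4 Ft 0.35 Fr -0.15 -0.74
12.69 99.6 99.6 Ft 0.55 Fr -0.47 -0.96
12.99 96.7 96.7 Ft 0.08 Fr -0.42 -0.84
13.29 93.8 93.8 Ft 0.31 Fr -0.6 -1.34
```

View pics/lev.png

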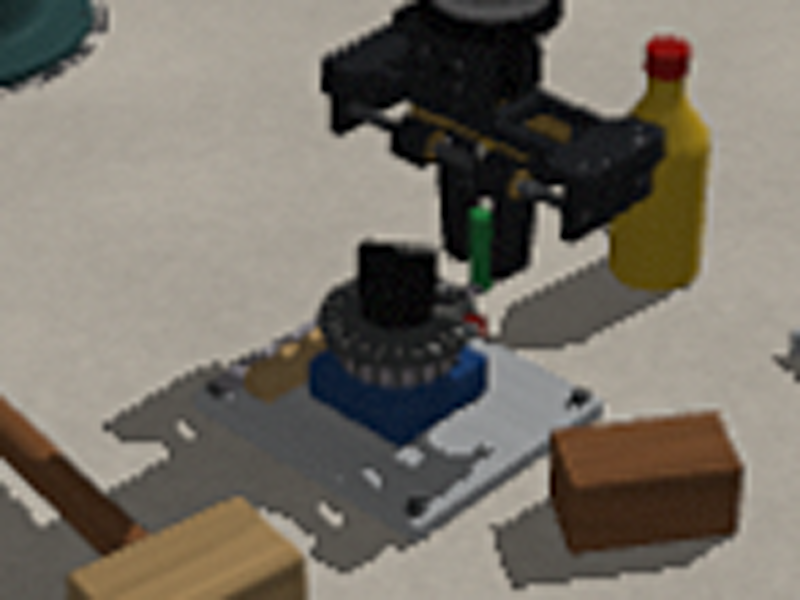

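The post sits between the pads and moves with them: it was at crop (466,243) and is now at (481,250). I'll continue along the arc until it bites.

Run:
```python
from h import *
f0=np.load('f0.npy'); l=float(np.load('l.npy')); T=lambda l:np.array([np.sin(l),-np.cos(l)])
for i in range(60):
    l-=.05; go(l); f=F()-f0; ft=-f[:2]@T(l); s=manip.state()
    print(round(s['clock'],2),np.degrees(l).round(1),np.degrees(lev()).round(2),'Ft',ft.round(2),'Fr',(f[:2]@rad(l)).round(2),f[2].round(2))
    if ft>3.8 or l<np.radians(5): break
np.save('l.npy',l)
```

```text
13.64 91.0 90.93 Ft 0.4 Fr -0.6 -0.26
13.94 88.1 88.04 Ft 0.43 Fr -0.51 -0.76
14.24 85.2 85.17 Ft 0.29 Fr -0.44 -0.81
14.54 82.4 82.32 Ft 0.47 Fr -0.32 -1.27
14.84 79.5 79.45 Ft -0.1 Fr -0.46 -0.09
15.14 76.7 76.58 Ft 0.15 Fr -0.61 -0.5
15.44 73.8 73.73 Ft 0.33 Fr -0.31 -0.34
15.74 70.9 70.87 Ft 0.39 Fr -0.72 -0.84
16.04 68.1 68.02 Ft 0.53 Fr 0.13 -0.73
16.34 65.2 65.13 Ft 0.77 Fr -0.52 -0.96
16.64 62.3 62.3 Ft 0.07 Fr -0.18 -0.01
16.94 59.5 59.42 Ft 0.44 Fr -0.34 -0.56
17.24 56.6 56.54 Ft 0.31 Fr -0.32 -1.02
17.54 53.7 53.69 Ft -0.23 Fr -0.8 -0.38
17.84 50.9 50.84 Ft 0.43 Fr -0.62 -0.48
18.14 48.0 47.94 Ft -0.2 Fr -0.74 -0.64
18.44 45.1 45.09 Ft 0.08 Fr -0.83 -0.8
18.74 42.3 42.24 Ft -0.39 Fr -0.4 -0.65
19.04 39.4 39.39 Ft 0.28 Fr -0.48 -0.34
19.34 36.5 36.51 Ft 0.05 Fr -0.77 -0.4
19.64 33.7 33.65 Ft -0.02 Fr -0.43 -0.36
19.94 30.8 30.8 Ft -0.28 Fr -0.63 -0.01
20.24 28.0 27.95 Ft -0.3 Fr -0.49 -0.78
20.54 25.1 25.05 Ft -0.56 Fr -0.94 -0.74
20.84 22.2 22.19 Ft 0.03 Fr -0.48 -0.74
21.14 19.4 19.43 Ft 0.41 Fr -0.63 0.26
21.44 16.5 17.54 Ft 4.96 Fr -0.38 1.14
```

It bit at about 1.52 rad. Now small steps up to about 13 N.

Run:
```python
from h import *
f0=np.load('f0.npy'); l=float(np.load('l.npy')); T=lambda l:np.array([np.sin(l),-np.cos(l)])
for i in range(30):
    l-=.012; go(l,.03); manip.dwell(.1); f=F()-f0; ft=-f[:2]@T(lev()); s=manip.state()
    print(round(s['clock'],2),np.degrees(l).round(2),np.degrees(lev()).round(2),'Ft',ft.round(2),'Fr',(f[:2]@rad(l)).round(2),f[2].round(2))
    if ft>12.9 or lev()<np.radians(18-9.5): break
np.save('l.npy',l)
```

```text
21.84 15.8 17.25 Ft 6.27 Fr -1.19 1.64
22.24 15.12 16.83 Ft 6.95 Fr -0.45 1.69
22.64 14.43 16.33 Ft 7.96 Fr -1.28 2.14
23.04 13.74 15.81 Ft 8.65 Fr -0.77 2.35
23.44 13.05 15.35 Ft 9.67 Fr -1.5 2.59
23.84 12.37 14.67 Ft 9.55 Fr -1.13 2.29
24.24 11.68 14.01 Ft 9.58 Fr -2.04 2.29
24.64 10.99 13.33 Ft 9.55 Fr -2.62 2.46
25.04 10.3 12.63 Ft 9.61 Fr -2.49 2.43
25.44 9.62 11.99 Ft 10.29 Fr -3.19 2.93
25.84 8.93 11.31 Ft 10.09 Fr -3.89 3.32
26.24 8.24 10.61 Ft 9.93 Fr -3.64 3.49
26.64 7.55 9.97 Ft 9.58 Fr -4.35 3.95
27.04 6.87 9.28 Ft 10.09 Fr -4.71 3.8
27.44 6.18 8.61 Ft 9.4 Fr -4.77 4.37
27.84 5.49 7.92 Ft 9.5 Fr -5.6 3.93
```

The force levels off at about 9.6 N while the tool keeps moving. I suspect the weakly held finger (5 N) is being pushed open. Checking before I go on.

Run:
```python
from h import *
s=manip.state(); print(s['gripper_width'],s['tool_pos'],s['clock'])
d=cap('scene'); np.savez('sc3.npz',**d); cv2.imwrite('pics/lev2.png',cv2.resize(d['image'][150:260,190:337],(800,600),interpolation=cv2.INTER_CUBIC))
```

```text
0.03654504927167579 [ 0.6216039  -0.06967804  0.0625536 ] 27.8417
```

View pics/lev2.png

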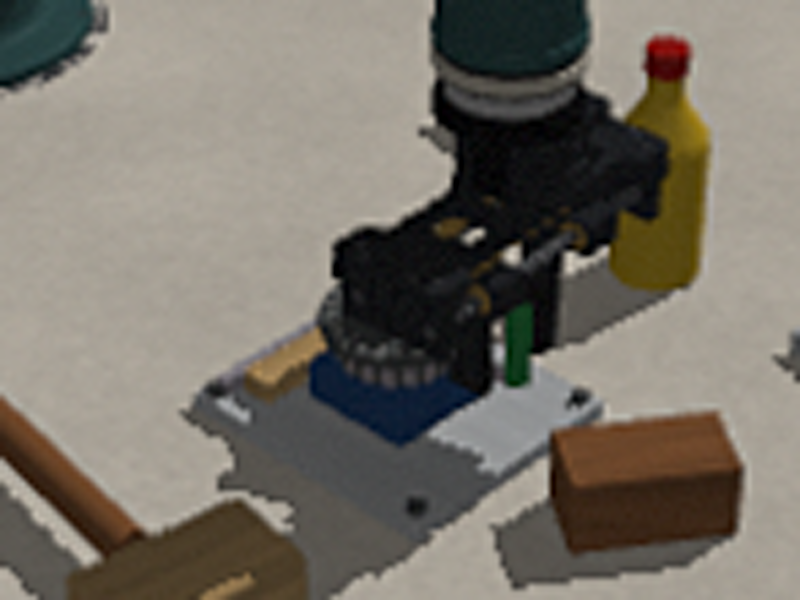

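Confirmed: the jaw was pushed open to 36.5 mm. The post therefore lags 11 mm behind the jaw centre, at about 17°, with about 9.6 N on it, so it is not over-tightened. I'll back off, stiffen the grip to 60 N and push again.

Run:
```python
from h import *
f0=np.load('f0.npy'); T=lambda l:np.array([np.sin(l),-np.cos(l)])
def rep(l):
    f=F()-f0; ft=-f[:2]@T(lev()); s=manip.state(); w=s['gripper_width']
    print(round(s['clock'],2),np.degrees(l).round(2),np.degrees(lev()).round(2),'Ft',ft.round(2),'Fr',(f[:2]@rad(l)).round(2),f[2].round(2),'w',w.round(4),'post',np.degrees(lev()+(w/2-.007)/RL).round(2)); return ft
l=np.radians(17.5); go(l,.04); rep(l)
manip.set_gripper(.020,force=60); b=rep(l)
np.save('l.npy',l)
for i in range(14):
    l-=.012; go(l,.03); manip.dwell(.1); ft=rep(l)
    if ft>12.7 or manip.state()['gripper_width']>.022: break
np.save('l.npy',l)
```

```text
Traceback (most recent call last):
AttributeError: 'float' object has no attribute 'round'
```

```bash
cat >> h.py <<'E'
T=lambda l:np.array([np.sin(l),-np.cos(l)])
def rep(l):
    f=F()-np.load('f0.npy'); L=lev(); ft=-f[:2]@T(L); s=manip.state(); w=s['gripper_width']
    print('%.2f cmd %.2f is %.2f Ft %.2f Fr %.2f Fz %.2f w %.4f post %.2f'%(s['clock'],np.degrees(l),np.degrees(L),ft,f[:2]@rad(l),f[2],w,np.degrees(L+(w/2-.007)/RL))); return ft
E
python3 - <<'E'
from h import *
l=np.radians(17.5); rep(l)
manip.set_gripper(.020,force=60); b=rep(l)
for i in range(14):
    l-=.012; go(l,.03); manip.dwell(.1); ft=rep(l)
    if ft>12.7 or manip.state()['gripper_width']>.022: break
np.save('l.npy',l)
E
```

```text
28.52 cmd 17.50 is 17.10 Ft 0.20 Fr -0.40 Fz -0.93 w 0.0200 post 19.47
28.78 cmd 17.50 is 17.29 Ft 0.15 Fr -0.69 Fz -0.46 w 0.0201 post 19.72
29.18 cmd 16.81 is 16.81 Ft 0.17 Fr -0.29 Fz -0.61 w 0.0199 post 19.14
29.58 cmd 16.12 is 16.13 Ft -0.03 Fr -0.97 Fz -0.76 w 0.0199 post 18.49
29.98 cmd 15.44 is 15.42 Ft -0.66 Fr -0.41 Fz -0.65 w 0.0196 post 17.64
30.38 cmd 14.75 is 15.00 Ft 2.00 Fr -0.33 Fz -0.51 w 0.0199 post 17.34
30.78 cmd 14.06 is 14.81 Ft 4.81 Fr -0.73 Fz 0.56 w 0.0205 post 17.38
31.18 cmd 13.37 is 14.70 Ft 6.49 Fr -0.86 Fz 1.56 w 0.0203 post 17.22
31.58 cmd 12.69 is 14.54 Ft 8.80 Fr -1.07 Fz 1.09 w 0.0200 post 16.94
31.98 cmd 12.00 is 14.18 Ft 9.51 Fr -1.08 Fz 1.94 w 0.0204 post 16.74
32.38 cmd 11.31 is 13.71 Ft 10.85 Fr -0.63 Fz 2.32 w 0.0201 post 16.12
32.78 cmd 10.62 is 13.21 Ft 11.75 Fr -0.72 Fz 2.74 w 0.0204 post 15.74
33.18 cmd 9.94 is 12.67 Ft 12.07 Fr -1.04 Fz 2.70 w 0.0197 post 14.95
33.58 cmd 9.25 is 12.12 Ft 13.01 Fr -1.09 Fz 3.04 w 0.0202 post 14.58
```

13.0 N with the jaw firm at 20 mm, and the post has moved about 0.10 rad past the bite. Now release, withdraw and check.

Run:
```python
from h import *
l=np.radians(14.8); go(l,.04); rep(l)
manip.set_gripper(.030); rep(l)
p=manip.state()['tool_pos']
manip.move_linear([*(AR+RL*rad(l)),.22],rate=.15)
manip.move_pose([.45,.15,.30],rot(np.radians(-20))); print(manip.state()['clock'])
from fine import fine
fine('top')
d=cap('top'); e=cap('scene')
K=cv2.resize(d['image'][200:250,245:295],(600,600),interpolation=cv2.INTER_CUBIC); cv2.imwrite('pics/t2.png',np.clip(K*2.,0,255).astype(np.uint8))
cv2.imwrite('pics/s2.png',e['image']); 
d0=np.load('top0.npz')['image'].astype(int); df=abs(d['image'].astype(int)-d0).max(-1)
for n,(x0,x1,y0,y1) in dict(bottle=(187,213,213,240),driver=(182,200,262,303),block=(243,280,162,195),mallet=(320,360,188,280)).items(): print(n,(df[y0:y1,x0:x1]>40).sum())
hs=cv2.cvtColor(d['image'],cv2.COLOR_BGR2HSV); m=cv2.inRange(hs,(45,80,40),(85,255,255)); m[:190]=0;m[250:]=0;m[:,:230]=0;m[:,310:]=0
ys,xs=np.nonzero(m); q=ray(d,xs.mean(),ys.mean(),.09)[:2]-AX; print('post',np.hypot(*q),np.degrees(np.arctan2(q[1],q[0])))
```

```text
33.96 cmd 14.80 is 14.34 Ft 0.30 Fr -0.61 Fz -0.32 w 0.0201 post 16.75
34.37 cmd 14.80 is 14.64 Ft -0.01 Fr -0.69 Fz -0.32 w 0.0302 post 21.10
36.6583
top centre [ 0.5507 -0.0788] R 0.0436 87 red 37.42 ptr 37.69 bar 38.75
bottle 97
driver 0
block 0
mallet 719
post 0.07056068748331996 18.67640492436635
```

View pics/t2.png

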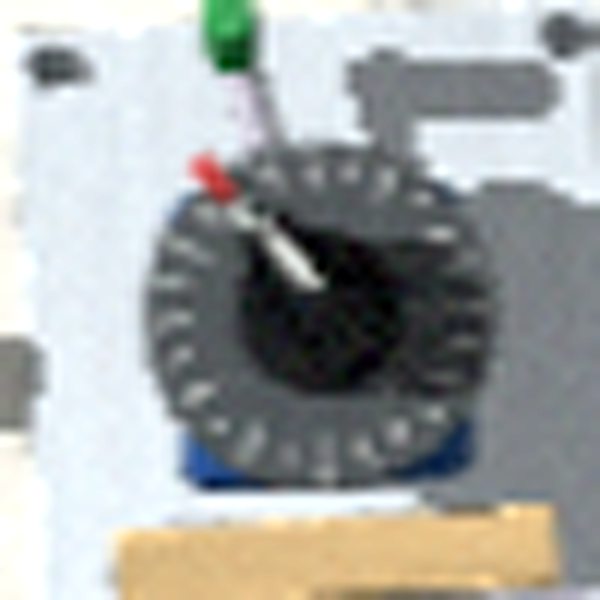

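View pics/s2.png

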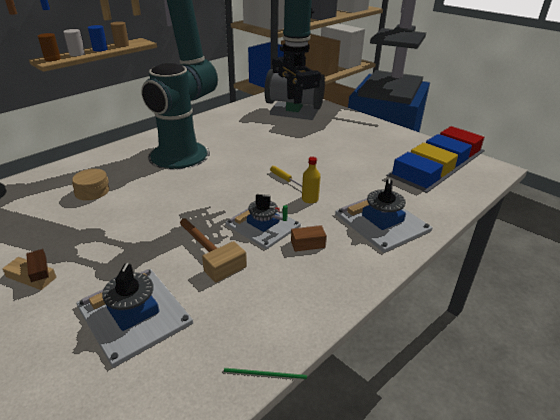

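Pointer and red clip are in line (37.7° and 37.4°). The differences at the mallet and bottle look like arm shadow; a quick check on the saved scene views will tell.

Run:
```python
from h import *
a=np.load('scene0.npz')['image']; b=cv2.imread('pics/s2.png')
for n,(x0,x1,y0,y1) in dict(bottle=(298,325,153,205),driver=(268,296,163,192),block=(288,330,222,252),mallethead=(200,250,240,282)).items():
    t=a[y0:y1,x0:x1]; r=cv2.matchTemplate(b[y0-8:y1+8,x0-8:x1+8],t,cv2.TM_CCOEFF_NORMED); _,v,_,p=cv2.minMaxLoc(r); print(n,round(v,3),np.array(p)-8)
order.close_job()
```

```text
bottle 0.967 [0 0]
driver 0.865 [0 0]
block 0.999 [0 0]
mallethead 0.948 [0 0]
the job is handed in; nothing more can be done
```

The knob is set on the red marker, the lock ring is tight, and the job is handed in (robot clock about 37 s of the 67 s allowed).

- **Jig:** I worked on the smallest of the three look-alikes, the only one with a green post.
- **Knob:** I turned it about 60° clockwise. In the last top view the pointer is at 37.7° and the red clip at 37.4°, so locking the ring did not shift it. The scene camera's pointer fit disagreed by several degrees, but the bar and dial ticks had corrupted it. I relied on the top view and the gripper's own angle.
- **Lock ring:** I turned it clockwise until it bit at about 1.5 rad, then on to 13.0 N at the post, about 0.10 rad past the bite. The first push stalled near 9.6 N because the jaw, set to only 5 N, was pushed open. I backed off, set the grip to 60 N and finished the turn. The post stayed put when let go.
- **Other items:** The bottle, screwdriver, wood block and mallet head show zero pixel shift in the scene view. A raw top-view comparison flagged changes at the mallet and bottle, which I put down to the arm's shadow. The arm was clear of everything at hand-in.

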